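# Seat a bar in a drilling fixture and throw the toggle clamp

### The arm

A 6-joint arm with a two-finger parallel gripper is mounted at the origin on the work surface. World frame = base frame: x ahead of the robot, y to its left, z up, the work surface at z = 0. Lengths are in m, angles in rad, forces in N, time in s.
With the tool pointing down it reaches from about 0.275 to 0.75 m from the base axis. Payload 10.2 kg.
Tool frame: the origin (TCP) lies midway between the tips of the shut fingers; the grasp point (between the pads) lies 19 mm behind it (env.hold_point_z is the distance from the TCP to the grasp point, in m); x points along the fingers, z is the direction in which the jaws open and shut, and the axes are right-handed (so a half turn about x gives the same grasp; the last joint's range is limited). The gripper opens to 85 mm and grips with 20 to 120 N. Pads are 22 mm wide; open, the fingers measure 114 mm over their backs; the gripper's body (76 mm by 85 mm) begins 54 mm behind the grasp point. The pads swing forward as they close: fully open they stand 13 mm farther back than shut.
Start: joints at [1.073, 0.313, 1.498, -0, 1.331, -0.223], TCP at [0.142, 0.505, 0.231] pointing down, gripper open.
Joint ranges: [-2.94, 2.94], [-0.97, 2.17], [0.19, 2.56], [-1.23, 4.37], [0.02, 3.11], [-2.88, 2.88]. Speed limits (rad/s): [2.39, 2.39, 3.01, 3.14, 3.14, 3.14].

### API

Orientations are given as a unit quaternion [x, y, z, w].
In Python, from bench import env, kinematics, monitor, eyes, job gives the robot as it stands. The module is installed in compiled form; this text tells all that it offers. Calls block until the motion is done:
- env.reach(position, orientation): joint-space move of the TCP to a pose.
- env.movel(position, velocity=0.15, frame=None, guard=None): straight line of the TCP; frame=None keeps the orientation; velocity is the mean speed in m/s. With guard (N) it stops when the force on the tool has changed by that much, and returns True; else False.
- env.set_joints(angles): joint-space move.
- env.release() and env.close_gripper(effort=None): open the fingers fully, or close them until they stop; effort is the grip in N (None keeps the last).
- env.hold(seconds).
- kinematics.ik(position, orientation): joint angles nearest the present ones, or None.
- monitor.sense(): the state.
- eyes.grab_frame(name): name is "scene" or "side" or "wrist"; returns a dict with "frame" (420x560x3 uint8, red, green, blue), "mtx" (3x3 intrinsics, pixels), "view" (4x4, takes a point from world to camera coordinates). Camera axes: x right, y down, z forward; pixel columns grow to the right and rows downward; lengths in m; the calibration is good to about 2 mm. A picture is of the moment at which its call begins. There is no depth.
A pose or a line that the arm cannot do raises env.MotionError and nothing moves.
- job.hand_in(): hands the job in, once; it reports no verdict.
The state is a dict: "clock": time; "joints": joint angles; "qvel": joint speeds; "joint_efforts": joint torques, N m; "position": TCP position; "ee_rot": TCP orientation; "contact_force": force on the tool from outside, world axes, zero at the start; "ft_torque": the same for the moment, N m; "finger_gap": opening from 0.0 (shut) to 1.0 (fully open).
Only numpy, scipy, OpenCV 4.12 (cv2) and the standard library are available. Lean on these libraries where they do the work, as an engineer would, in place of code of your own. Each camera call takes 0.05 s, during which the arm holds its last target.

### The job

Push the aluminium bar along its channel in the drilling fixture until it is fully home against the end stop, sliding it and never lifting it. Then push the clamp's handle over past its centre so that the toggle snaps shut and the arm presses on the bar; leave the bar home and clamped, and do not disturb the other things on the bench.

Things in the scene. Friction and masses are not known exactly. Their poses are not given: they have to be found in the camera images.
- fixture: dark steel drilling fixture, bolted down, turned about z by up to 0.45 rad. Base plate spans x -90..70, y -120..90 mm of its frame, top at z = 20 mm; origin at table height. The bar's channel runs along its y at x = 30 mm, between low fences (inner faces x = 8 and 52, tops z = 32, y -30..60 mm) to the end stop at +y. The toggle clamp stands on the channel's -x side at y = 25 mm
- stop_face (a point): middle of the end stop's face that the bar must meet, at (30, 65, 30) mm in the fixture's frame; the face looks along the fixture's -y. The stop is a block 60 mm wide, 20 mm thick, its top 50 mm above the table
- bar: plain aluminium bar, 40 (x) x 130 (y) x 20 (z) mm, 0.2 to 0.4 kg, two small holes in its top, lying loose on the base plate in the channel, its y along the fixture's y within 1 degree. Origin: centre of the underside. It starts 20 to 48 mm short of the stop and slides freely to the fixture's +y; 2 mm play to each fence
- bar_push_end (a point): middle of the bar's end face that is farther from the stop (10 mm above the base plate); this end always sticks out of the fences, over the base plate
- bar_front_end (a point): middle of the bar's other end face, which must meet the stop
- clamp_handle (a joint): handle angle in rad: 0 open (leaning 0.70 rad from upright to the fixture's -x), grows as it is pushed to +x. Over-centre spring: below 0.70 (upright) it falls back to 0, beyond it snaps on by itself to about 1.4, where the arm presses on the bar. Hinge along the fixture's y through (-52, 25, 55) mm of its frame. Starting takes about 6 N at the knob, less towards the centre
- handle_knob (a point): centre of the round black knob (radius 13 mm) at the top of the handle, 110 mm from the hinge; below it the handle is a rod with a grip sleeve of radius 10 mm
- clamp_arm: clamp's steel arm, about 75 mm long, 14 mm wide, geared to the handle. Open, it stands raised by about 60 degrees over the channel (tip about 120 mm above the table); as the handle goes over it comes down to level and its foot presses on the bar's top with about 13 N. Origin: its hinge, at (-36, 25, 54) mm in the fixture's frame
- bolt: bystander: steel bolt standing on its head on the base plate, near the corner at (-60, -80) mm of the fixture's frame; 26 mm wide, 50 mm tall; origin at its foot
- bearing: bystander: steel ring 52 mm wide, 16 mm tall, flat on the table beyond the end stop; origin under its centre
- jar: bystander: closed jar 64 mm wide, 75 mm tall, on the table on the fixture's +x side; origin under its centre
- screwdriver: bystander: screwdriver lying on the table to the robot's right
- wrench: bystander: wrench lying on the table to the robot's right
- mug: bystander: white mug 80 mm wide, 95 mm tall, to the robot's left
- hammer: bystander: hammer lying on the table to the robot's left
Mind the look-alikes: they are no part of the job. Several things have the shape of the bar; the one meant has the colours described above.

How it is judged:
On the way, in this order (a step that is already met when the one before it is completed fails the run):
1. the bar is pushed home against the end stop with the clamp still open (y of bar_front_end in the frame of fixture between 0.062 and 0.075 m and x of bar in the frame of fixture between 0.024 and 0.036 m and value of joint clamp_handle below 0.4 rad), for 0.2 s.
2. the handle is past centre and the clamp has snapped shut (value of joint clamp_handle above 1.2 rad), for 0.2 s.
At the end, for the whole second after the job is handed in: the bar lies flat in its channel with its end within 3 mm of the end stop, at rest, and the clamp's handle is snapped over (joint above 1.2 rad), its arm pressing on the bar with more than 3 N (y of bar_front_end in the frame of fixture between 0.062 and 0.075 m and x of bar in the frame of fixture between 0.024 and 0.036 m and value of joint clamp_handle above 1.2 rad and contact force between clamp_arm and bar above 3 N and linear speed of bar below 0.02 m/s and angle between bar's own z axis and vertical below 0.05 rad and velocity of joint clamp_handle below 0.1 rad/s); the robot touches nothing.
It fails at once if the bar is lifted or tipped instead of slid (height (world z) of bar above 0.03 m or angle between bar's own z axis and vertical above 0.2 rad).
It fails at once if another thing on the bench is shifted by more than 25 mm, lifting included (distance of any of bolt, bearing, jar, screwdriver, wrench, mug, hammer from where it was at the start of the episode above 0.025 m).
It also fails if it takes over 40 s, if anything falls off the work surface, if the arm or the gripper's body presses on something with over 40 N, if the wrist force passes 120 N, or if a joint passes its speed limit or range.

## Working session

There is one attempt and no reset: what is moved stays moved. The work goes in short steps, each a Python script; the robot and the scene stay as the last script left them, time stands still between calls to the robot, and variables do not carry over. Pictures are saved under pics/ and viewed, and the job is handed in when it is done.

```bash
mkdir -p pics; ls
python3 - <<'E'
from bench import env,monitor,eyes
import cv2,numpy as np
for n in ["scene","side","wrist"]:
    f=eyes.grab_frame(n); cv2.imwrite(f"pics/{n}0.png",f["frame"][:,:,::-1]); print(n,f["mtx"].round(1).tolist(),f["view"].round(3).tolist())
s=monitor.sense(); print(s)
E
```

```text
pics
scene [[433.7, 0.0, 275.8], [0.0, 433.7, 210.4], [0.0, 0.0, 1.0]] [[-0.029, 0.999, -0.015, 0.014], [0.656, 0.007, -0.754, -0.279], [-0.754, -0.032, -0.656, 1.548], [0.0, 0.0, 0.0, 1.0]]
side [[534.4, 0.0, 285.7], [0.0, 534.4, 202.1], [0.0, 0.0, 1.0]] [[0.951, -0.308, -0.007, -0.492], [-0.216, -0.648, -0.73, 0.202], [0.221, 0.696, -0.683, 1.308], [0.0, 0.0, 0.0, 1.0]]
wrist [[325.4, 0.0, 278.6], [0.0, 325.4, 212.3], [0.0, 0.0, 1.0]] [[0.27, 0.963, -0.0, -0.525], [0.927, -0.26, 0.269, -0.036], [0.259, -0.073, -0.963, 0.378], [0.0, 0.0, 0.0, 1.0]]
{'clock': 0.15, 'joints': array([ 1.07260378e+00,  3.13338410e-01,  1.49820407e+00,  9.10274757e-06,
        1.33096401e+00, -2.23419530e-01]), 'qvel': array([ 0.00064257, -0.00246905, -0.00308645,  0.00164924, -0.00299638,
        0.00035959]), 'joint_efforts': array([ 1.46687311e-03, -4.12369323e+01, -2.59790450e+01, -2.33982928e-04,
        3.25907582e-03, -4.55208487e-05]), 'position': array([0.14238715, 0.50515368, 0.23087989]), 'ee_rot': array([-0.42694089,  0.56406211,  0.42668039,  0.56347073]), 'contact_force': array([-0.27160561, -0.59097416, -0.62839195]), 'ft_torque': array([ 0.02293612, -0.02041898,  0.00208626]), 'finger_gap': 1.0001510580768669}
```

View pics/scene0.png

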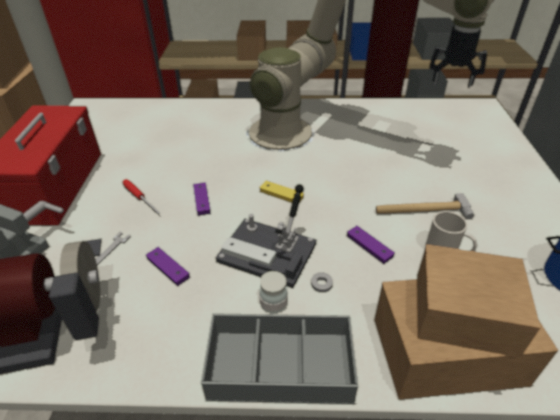

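View pics/side0.png

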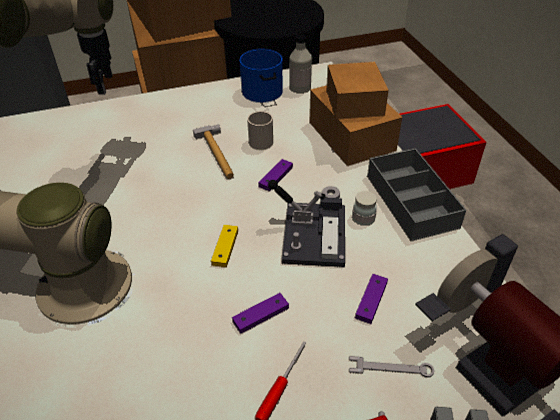

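View pics/wrist0.png

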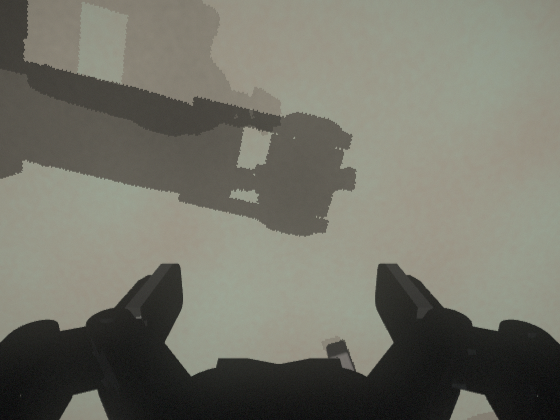

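The scene picture shows the fixture around (266,250), with the handle knob at (298,188), the jar at (272,288) and the bearing at (322,281). The side picture shows the fixture around (313,232). I'll enlarge both.

Run:
```python
import cv2
a=cv2.imread('pics/scene0.png')[175:310,200:350]; cv2.imwrite('pics/sc_z.png',cv2.resize(a,None,fx=5.3,fy=4.4*1.0,interpolation=cv2.INTER_CUBIC)[:600])
a=cv2.imread('pics/side0.png')[170:280,255:390]; cv2.imwrite('pics/si_z.png',cv2.resize(a,None,fx=5,fy=5,interpolation=cv2.INTER_CUBIC))
```

```text
(no output)
```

View pics/sc_z.png

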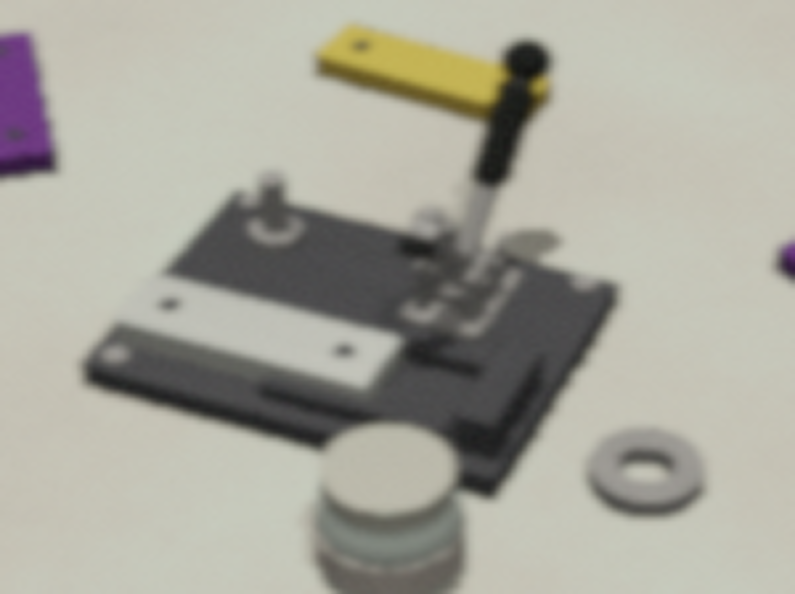

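View pics/si_z.png

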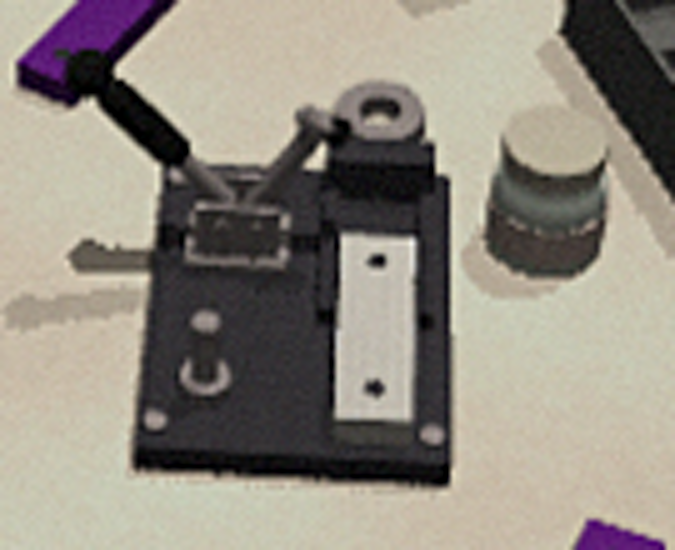

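```bash
cat > h.py <<'E'
import numpy as np
from scipy.optimize import least_squares
def proj(f,P):
    P=np.atleast_2d(P); c=P@f["view"][:3,:3].T+f["view"][:3,3]; p=c@f["mtx"].T; return p[:,:2]/p[:,2:]
def f2w(p,P):
    c,s=np.cos(p[2]),np.sin(p[2]); P=np.atleast_2d(P); return np.c_[p[0]+c*P[:,0]-s*P[:,1],p[1]+s*P[:,0]+c*P[:,1],P[:,2]]
E
python3 - <<'E'
from h import *
from bench import eyes
sc,si=eyes.grab_frame("scene"),eyes.grab_frame("side")
zs=lambda a:(np.array(a,float)+.5)/[5.3,4.4]-.5+[200,175]
zi=lambda a:(np.array(a,float)+.5)/5-.5+[255,170]
C=np.array([[-90,-120,20],[70,-120,20],[-90,90,20],[70,90,20]])/1e3
S=zs([[235,192],[87,365],[617,290],[490,485]]); I=zi([[137,455],[450,470],[163,165],[450,178]])
def r(p):
    W=f2w(p,C); return np.r_[(proj(sc,W)-S).ravel(),(proj(si,W)-I).ravel()]
b=least_squares(r,[.5,0,.2]); print("fix",b.x, b.fun.round(1)); p=b.x
for cam,pts in((sc,S),(si,I)):
    q=least_squares(lambda p:(proj(cam,f2w(p,C))-pts).ravel(),[.5,0,.2]);print(q.x,abs(q.fun).max())
# knob triangulate
kn=least_squares(lambda X:np.r_[(proj(sc,X)-zs([[526,60]])).ravel(),(proj(si,X)-zi([[90,72]])).ravel()],[.4,0,.15])
inv=lambda X:np.array([np.cos(p[2])*(X[0]-p[0])+np.sin(p[2])*(X[1]-p[1]),-np.sin(p[2])*(X[0]-p[0])+np.cos(p[2])*(X[1]-p[1]),X[2]])
print("knob",kn.x,inv(kn.x),kn.fun,"expect",-52-110*np.sin(.7),25,55+110*np.cos(.7))
# bar points at z=.04
for cam,pts in((si,zi([[335,417],[413,423],[342,233],[417,235]])),(sc,zs([[150,275],[117,322],[402,345],[372,390]]))):
    for t in pts:
        q=least_squares(lambda X:(proj(cam,[X[0],X[1],.04])-t).ravel(),[.5,0]).x
        print("bar",inv([*q,.04]).round(4))
print("inv world push", f2w(p,[[.03,-.2,.03]]))
E
```

```text
fix [ 0.60646949 -0.01169345 -0.39348731] [-0.4 -1.1 -2.5 -0.5  0.3 -1.7  0.3 -1.1 -0.5 -1.8  1.  -1.2  0.7 -0.9
  0.9 -0.6]
[ 0.6098044  -0.01026419 -0.40144314] 2.070048792032537
[ 0.60370675 -0.01485921 -0.3851475 ] 0.8655946615258472
knob [0.5019193  0.05934891 0.13990645] [-0.12379868  0.02552738  0.13990645] [-0.03879082  0.04282817 -0.03802216 -0.04590869] expect -122.86394559614601 25 139.13264060129373
bar [ 0.0094 -0.111   0.04  ]
bar [ 0.0479 -0.1121  0.04  ]
bar [0.009  0.0193 0.04  ]
bar [0.0488 0.0206 0.04  ]
bar [ 0.0116 -0.11    0.04  ]
bar [ 0.0504 -0.1059  0.04  ]
bar [0.0141 0.0224 0.04  ]
bar [0.0495 0.0237 0.04  ]
inv world push [[ 0.55749451 -0.20791131  0.03      ]]
```

```bash
cat >> h.py <<'E'
from scipy.spatial.transform import Rotation as R
p=np.array([.6065,-.0120,-.3935])
def ori(a): # tool x down, tool z at yaw a
    z=np.array([np.cos(a),np.sin(a),0]); x=np.array([0,0,-1.]); return R.from_matrix(np.c_[x,np.cross(z,x),z]).as_quat()
def W(x,y,z): return f2w(p,[[x,y,z]])[0]
def inv(X):
    c,s=np.cos(p[2]),np.sin(p[2]); d=np.array(X)-[p[0],p[1],0]; return np.array([c*d[0]+s*d[1],-s*d[0]+c*d[1],d[2]])
def best(pos,angs):
    from bench import kinematics
    o=[(abs(j[5]),a,j) for a in angs for j in [kinematics.ik(pos,ori(a))] if j is not None]
    print([(x[0].round(2),x[1]) for x in o]); m=min(o,key=lambda t:t[0]); return ori(m[1])
E
python3 - <<'E'
from h import *
from bench import *
import cv2
env.close_gripper(30)
q=best(W(.03,-.165,.2),[p[2],p[2]+np.pi])
env.reach(W(.03,-.165,.2),q)
env.movel(W(.03,-.165,.028),velocity=.12)
print(monitor.sense()["clock"],inv(monitor.sense()["position"]))
for n in ["scene","side"]:
    f=eyes.grab_frame(n); cv2.imwrite(f"pics/{n}1.png",f["frame"][:,:,::-1])
a=cv2.imread('pics/side1.png')[140:280,235:390]; cv2.imwrite('pics/si_z1.png',cv2.resize(a,None,fx=4,fy=4))
E
```

```text
[(np.float64(0.1), np.float64(-0.3935))]
5.4333 [ 0.03036552 -0.16500839  0.02866038]
```

View pics/si_z1.png

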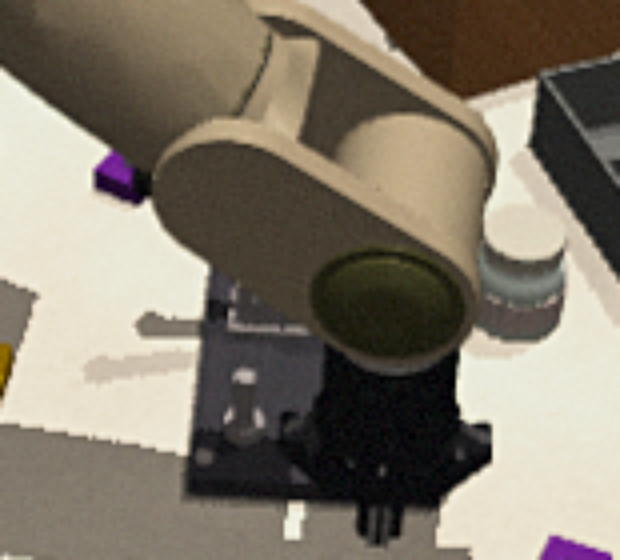

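The shut fingers are at about (380,520) in the crop, just off the plate's near edge and in line with the bar. The bolt at (240,400) is clear of the gripper. Now I push.

Run:
```python
from h import *
from bench import *
import cv2
t=env.movel(W(.03,-.130,.028),velocity=.06,guard=8); print(t,inv(monitor.sense()["position"]))
t=env.movel(W(.03,-.062,.028),velocity=.035,guard=10)
s=monitor.sense(); print(t,s["clock"],inv(s["position"]),s["contact_force"])
for n in ["scene","side"]:
    f=eyes.grab_frame(n); cv2.imwrite(f"pics/{n}2.png",f["frame"][:,:,::-1])
a=cv2.imread('pics/scene2.png')[175:310,200:350]; cv2.imwrite('pics/sc_z2.png',cv2.resize(a,None,fx=5.3,fy=4.4,interpolation=cv2.INTER_CUBIC))
```

```text
False [ 0.03000982 -0.13004477  0.02797458]
True 7.7 [ 0.03000359 -0.07461544  0.02777423] [-1.70988071 -2.35366139  2.15136122]
```

View pics/sc_z2.png

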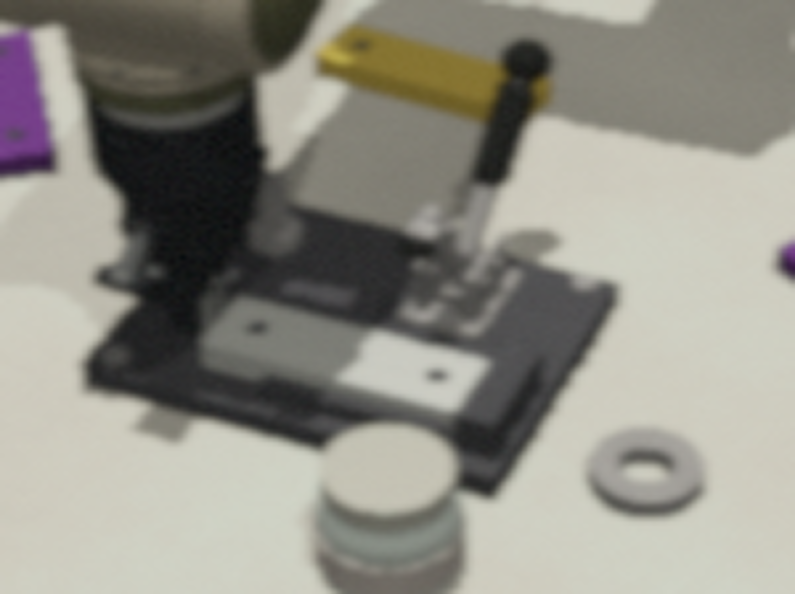

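The bar now meets the stop block, with its front edge at about (488,365). I'll press once more to confirm, then retreat and look from the side.

Run:
```python
from h import *
from bench import *
import cv2
t=env.movel(W(.03,-.065,.028),velocity=.02,guard=15)
s=monitor.sense(); print(t,s["clock"],inv(s["position"]),s["contact_force"])
env.movel(W(.03,-.110,.028),velocity=.12)
env.movel(W(.03,-.150,.23),velocity=.25)
q=best(W(-.175,.025,.23),[p[2]+np.pi/2,p[2]-np.pi/2])
env.reach(W(-.175,.025,.23),q)
print(monitor.sense()["clock"])
for n in ["scene","side"]:
    f=eyes.grab_frame(n); cv2.imwrite(f"pics/{n}3.png",f["frame"][:,:,::-1])
a=cv2.imread('pics/side3.png')[150:280,225:390]; a=cv2.resize(a,None,fx=4,fy=4,interpolation=cv2.INTER_CUBIC);cv2.imwrite('pics/si_z3.png',a)
a=cv2.imread('pics/scene3.png')[175:310,200:350]; cv2.imwrite('pics/sc_z3.png',cv2.resize(a,None,fx=5.3,fy=4.4,interpolation=cv2.INTER_CUBIC))
```

```text
True 8.0667 [ 0.02975314 -0.07462222  0.02732571] [-1.05361277 -2.02410098  0.48165432]
[(np.float64(1.26), np.float64(1.1772963267948966)), (np.float64(1.88), np.float64(-1.9642963267948965))]
10.575
```

View pics/si_z3.png

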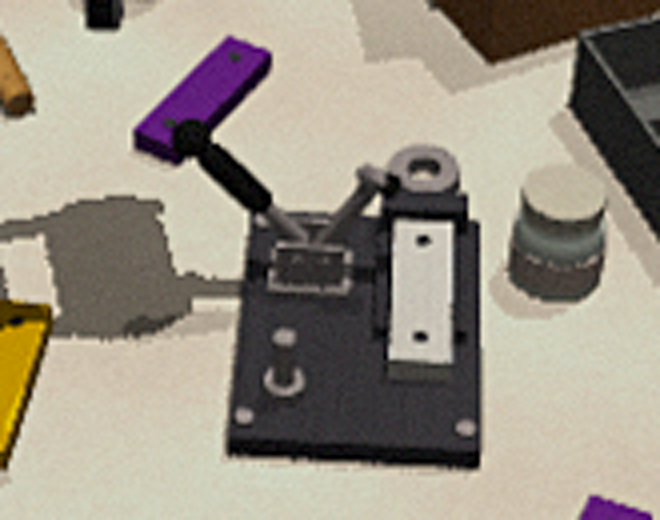

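View pics/sc_z3.png

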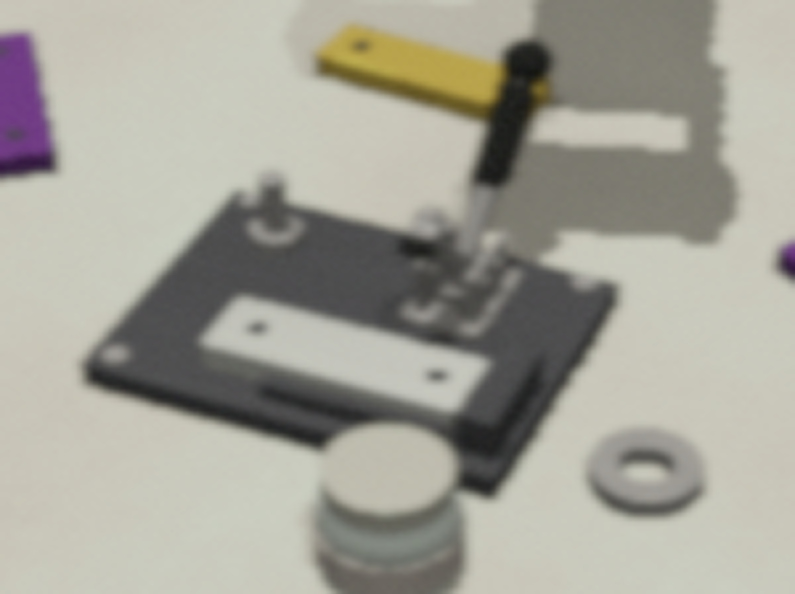

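The bar sits flush on the stop, seen in the side crop at about (422,220) and in the scene crop at (490,362). The second push stopped at the same place within 0.01 mm. The handle is still open, so I push it over next.

Run:
```python
from h import *
from bench import *
import cv2
env.movel(W(-.175,.025,.128),velocity=.15)
t=env.movel(W(-.05,.025,.132),velocity=.07,guard=35)
s=monitor.sense(); print(t,s["clock"],inv(s["position"]),s["contact_force"])
env.hold(.3)
env.movel(W(-.15,.025,.14),velocity=.2)
env.movel(W(-.19,.025,.25),velocity=.2)
env.hold(.2); print(monitor.sense()["clock"])
for n in ["scene","side"]:
    f=eyes.grab_frame(n); cv2.imwrite(f"pics/{n}4.png",f["frame"][:,:,::-1])
a=cv2.imread('pics/side4.png')[150:280,225:390]; a=cv2.resize(a,None,fx=4,fy=4,interpolation=cv2.INTER_CUBIC);cv2.imwrite('pics/si_z4.png',a)
a=cv2.imread('pics/scene4.png')[175:310,200:350]; cv2.imwrite('pics/sc_z4.png',cv2.resize(a,None,fx=5.3,fy=4.4,interpolation=cv2.INTER_CUBIC))
```

```text
False 13.4417 [-0.05020185  0.02504829  0.13203699] [-0.21375993  0.41471389 -0.97704869]
15.325
```

View pics/si_z4.png

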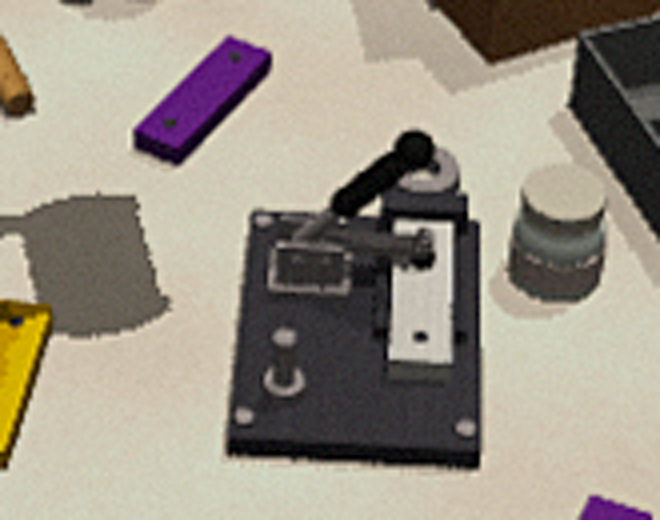

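View pics/sc_z4.png

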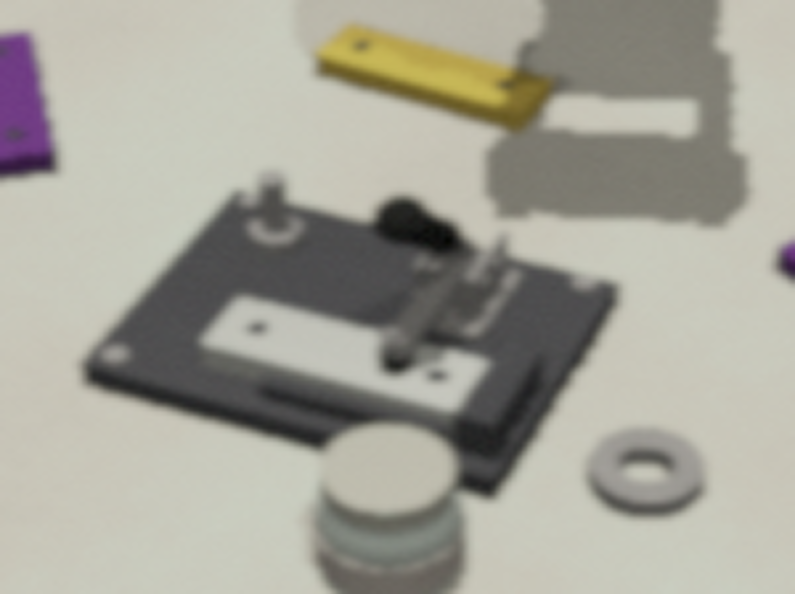

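The handle has gone over, with the knob at (413,148) in the side crop and (400,218) in the scene crop. The arm's foot is on the bar and the bar has not moved. I'll check the handle angle and hand in.

Run:
```python
from h import *
from bench import *
sc,si=eyes.grab_frame("scene"),eyes.grab_frame("side")
u=(np.array([400,218])+.5)/[5.3,4.4]-.5+[200,175]; v=(np.array([413,148])+.5)/4-.5+[225,150]
k=inv(least_squares(lambda X:np.r_[(proj(sc,X)-u).ravel(),(proj(si,X)-v).ravel()],[.5,0,.1]).x)
a=.7+np.arctan2(k[0]+.052,k[2]-.055); print(k,a)
if a>1.25: job.hand_in(); print("handed in",monitor.sense()["clock"])
```

```text
[0.01748226 0.02540448 0.13952323] 1.388041795460341
the job is handed in; nothing more can be done
the job is handed in; nothing more can be done
```

I slid the bar along its channel with the shut fingers until it met the end stop, then pushed the handle over by its knob. The toggle snapped shut, I backed the arm away, and I handed the job in. The clock read 15.3 s at the last reading before hand-in.

- **Bar home:** two pushes stopped on contact at the same place, within 0.01 mm. The pictures show the bar flush with the stop, and it had not moved after clamping. I did not measure the front end's position numerically after the push.
- **Clamp shut:** the knob position from both cameras gives a handle angle of about 1.39 rad, against the required 1.2. The pictures show the arm's foot on the bar.
- **Other things:** the bolt, bearing and jar look unmoved in the pictures. I did not check the mug, hammer, wrench and screwdriver again, but the arm did not work near them.
- **Not measured:** I had no reading of the arm's force on the bar.

No check failed. The fixture position taken from each camera alone differed by up to about 6 mm and 0.016 rad. I used the fit to both cameras, and the measured knob agreed with its expected place to about 1 mm.

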